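Lay out a tasting place and hold the flight carrier ready over it

TASK

A guest at the bar is about to taste three whiskies: straighten the three wooden coasters on the green place mat into one even row along the middle of the mat, square to it and spaced like the glasses in the carrier. Then lift the wooden carrier with its three tasting glasses, bring it over the mat and finish still holding it there, steady, level and in line with the row, each glass above its own coaster and the underside about 10 cm above the coasters, so that the guest can take the glasses. Keep the glasses standing in their wells all the way, and leave the other things on the counter where they are.

Things in the scene. Friction and masses are not known exactly. Their poses are not given: they have to be found in the camera images.
- place_mat: Green place mat, fixed flat on the counter, 160 x 360 mm, 5 mm thick. Origin: centre of its underside, on the counter. Its y axis runs along its length, x across it, z up. The coasters' row belongs on the line x = 0 of this frame, the middle coaster over its origin.
- coaster_a_mid (a point): Centre (half-way up) of a loose square wooden coaster with a round black rubber inlay, 64 x 64 mm and 10 mm thick, about 35 g, the one nearest the mat's -y end. It lies flat on the place mat, so this point is 10 mm above the counter; x and y axes parallel to its sides, z up. It can be pinched across two opposite sides by the fingertips, or pushed. In the finished row the coasters' centres are 80 mm apart (gaps of 16 mm).
- coaster_b_mid (a point): Centre (half-way up) of a loose square wooden coaster with a round black rubber inlay, 64 x 64 mm and 10 mm thick, about 35 g, the middle one of the three. It lies flat on the place mat, so this point is 10 mm above the counter; x and y axes parallel to its sides, z up. It can be pinched across two opposite sides by the fingertips, or pushed. In the finished row the coasters' centres are 80 mm apart (gaps of 16 mm).
- coaster_c_mid (a point): Centre (half-way up) of a loose square wooden coaster with a round black rubber inlay, 64 x 64 mm and 10 mm thick, about 35 g, the one nearest the mat's +y end. It lies flat on the place mat, so this point is 10 mm above the counter; x and y axes parallel to its sides, z up. It can be pinched across two opposite sides by the fingertips, or pushed. In the finished row the coasters' centres are 80 mm apart (gaps of 16 mm).
- carrier: Loose wooden flight carrier, 84 x 280 mm, 183 mm high, 0.6 to 1 kg with its glasses. Origin: centre of its underside; y along its length, z up. A 22 mm plank with three round wells (47 mm wide, 12 mm deep) at y = -80, 0, +80 mm, an upright 12 mm panel at either end and a bar handle between them. It starts on the spill mat; either way round is right at the end.
- carrier_handle (a point): Centre of the carrier's handle, 170 mm above its underside, over its middle; axes as the carrier's. A dark flat-sided wooden bar 22 mm wide (x), 26 mm high (z), 256 mm long (y), free between the end panels, whose tops are level with it; the glasses' rims are 67 mm below it. Grasp from above across its width, firmly (about 40 N): the glasses' masses differ a little.
- spill_mat: Black rubber mat, fixed on the counter, 150 x 320 mm and 6 mm thick with strips 8 mm high along its edges, on which the carrier stands at first. Origin: centre of its underside, y along its length.
- glass_a_mid (a point): Centre (half-way up) of the loose tasting glass in the carrier's well at y = -80 mm: clear glass, 80 mm high, 41 mm wide at the foot and 50 mm at the rim, about 90 g, empty; its z axis points up. Seated, its foot is 10 mm and this point 50 mm above the carrier's underside.
- glass_b_mid (a point): Centre (half-way up) of the loose tasting glass in the carrier's well at y = 0 mm: clear glass, 80 mm high, 41 mm wide at the foot and 50 mm at the rim, about 90 g, empty; its z axis points up. Seated, its foot is 10 mm and this point 50 mm above the carrier's underside.
- glass_c_mid (a point): Centre (half-way up) of the loose tasting glass in the carrier's well at y = 80 mm: clear glass, 80 mm high, 41 mm wide at the foot and 50 mm at the rim, about 90 g, empty; its z axis points up. Seated, its foot is 10 mm and this point 50 mm above the carrier's underside.
- shaker: Bystander: steel cocktail shaker, 86 mm wide, 185 mm high, at the far side of the counter. Origin: centre of its underside. Leave it alone.
- snack_bowl: Bystander: small white ceramic bowl, 100 mm wide, 45 mm high. Origin: centre of its underside. Leave it alone.
- bitters: Bystander: small amber bottle with a yellow cap, 56 mm wide, 150 mm high. Origin: centre of its underside. Leave it alone.
- jigger: Bystander: copper double-cone jigger, 46 mm wide, 78 mm high. Origin: centre of its underside. Leave it alone.
- stapler: Bystander: blue stapler, 130 x 34 mm, 55 mm high. Origin: centre of its underside. Leave it alone.
Not all that is in view belongs to the job. Leave any blue or red look-alike of the part that bears coaster_b_mid alone.

How it is judged:
On the way, in this order (a step that is already met when the one before it is completed fails the run):
1. the coasters lie in an even, straight row along the middle of the mat while the carrier still stands where it was (x of coaster_a_mid in the frame of place_mat between -0.012 and 0.012 m and z of coaster_a_mid in the frame of place_mat between 0.006 and 0.014 m and (angle between the x axis of coaster_a_mid and the x axis of place_mat, either way round below 0.13 rad or angle between the x axis of coaster_a_mid and the y axis of place_mat, either way round below 0.13 rad) and x of coaster_b_mid in the frame of place_mat between -0.012 and 0.012 m and z of coaster_b_mid in the frame of place_mat between 0.006 and 0.014 m and (angle between the x axis of coaster_b_mid and the x axis of place_mat, either way round below 0.13 rad or angle between the x axis of coaster_b_mid and the y axis of place_mat, either way round below 0.13 rad) and x of coaster_c_mid in the frame of place_mat between -0.012 and 0.012 m and z of coaster_c_mid in the frame of place_mat between 0.006 and 0.014 m and (angle between the x axis of coaster_c_mid and the x axis of place_mat, either way round below 0.13 rad or angle between the x axis of coaster_c_mid and the y axis of place_mat, either way round below 0.13 rad) and y of coaster_b_mid in the frame of place_mat between -0.015 and 0.015 m and horizontal distance between coaster_a_mid and coaster_b_mid between 0.07 and 0.09 m and horizontal distance between coaster_b_mid and coaster_c_mid between 0.07 and 0.09 m and horizontal distance between coaster_a_mid and coaster_c_mid between 0.146 and 0.174 m and distance of carrier from where it was at the start of the episode below 0.02 m), for 0.2 s.
2. the carrier with its glasses is lifted clear and level in the fingers (height (world z) of carrier above 0.05 m and angle between carrier's own z axis and vertical below 0.12 rad and contact force between the fingers and carrier above 3 N and z of glass_a_mid in the frame of carrier between 0.042 and 0.055 m and y of glass_a_mid in the frame of carrier between -0.088 and -0.072 m and x of glass_a_mid in the frame of carrier between -0.008 and 0.008 m and angle between each of glass_a_mid, glass_b_mid, glass_c_mid's own z axis and vertical below 0.16 rad and z of glass_b_mid in the frame of carrier between 0.042 and 0.055 m and y of glass_b_mid in the frame of carrier between -0.008 and 0.008 m and x of glass_b_mid in the frame of carrier between -0.008 and 0.008 m and z of glass_c_mid in the frame of carrier between 0.042 and 0.055 m and y of glass_c_mid in the frame of carrier between 0.072 and 0.088 m and x of glass_c_mid in the frame of carrier between -0.008 and 0.008 m), for 0.2 s.
At the end, for the whole second after the job is handed in: Coasters within 12 mm of the mat's centre line, middle one within 15 mm of its centre, 80 +-10 mm apart, square within 0.13 rad. Carrier held, underside 70-170 mm up, level within 0.07, in line within 0.13, within 30 mm of the mat's centre, still; glasses in their wells (x of coaster_a_mid in the frame of place_mat between -0.012 and 0.012 m and z of coaster_a_mid in the frame of place_mat between 0.006 and 0.014 m and (angle between the x axis of coaster_a_mid and the x axis of place_mat, either way round below 0.13 rad or angle between the x axis of coaster_a_mid and the y axis of place_mat, either way round below 0.13 rad) and x of coaster_b_mid in the frame of place_mat between -0.012 and 0.012 m and z of coaster_b_mid in the frame of place_mat between 0.006 and 0.014 m and (angle between the x axis of coaster_b_mid and the x axis of place_mat, either way round below 0.13 rad or angle between the x axis of coaster_b_mid and the y axis of place_mat, either way round below 0.13 rad) and x of coaster_c_mid in the frame of place_mat between -0.012 and 0.012 m and z of coaster_c_mid in the frame of place_mat between 0.006 and 0.014 m and (angle between the x axis of coaster_c_mid and the x axis of place_mat, either way round below 0.13 rad or angle between the x axis of coaster_c_mid and the y axis of place_mat, either way round below 0.13 rad) and y of coaster_b_mid in the frame of place_mat between -0.015 and 0.015 m and horizontal distance between coaster_a_mid and coaster_b_mid between 0.07 and 0.09 m and horizontal distance between coaster_b_mid and coaster_c_mid between 0.07 and 0.09 m and horizontal distance between coaster_a_mid and coaster_c_mid between 0.146 and 0.174 m and z of glass_a_mid in the frame of carrier between 0.042 and 0.055 m and y of glass_a_mid in the frame of carrier between -0.088 and -0.072 m and x of glass_a_mid in the frame of carrier between -0.008 and 0.008 m and angle between each of glass_a_mid, glass_b_mid, glass_c_mid's own z axis and vertical below 0.16 rad and z of glass_b_mid in the frame of carrier between 0.042 and 0.055 m and y of glass_b_mid in the frame of carrier between -0.008 and 0.008 m and x of glass_b_mid in the frame of carrier between -0.008 and 0.008 m and z of glass_c_mid in the frame of carrier between 0.042 and 0.055 m and y of glass_c_mid in the frame of carrier between 0.072 and 0.088 m and x of glass_c_mid in the frame of carrier between -0.008 and 0.008 m and contact force between carrier and place_mat below 0.05 N and contact force between carrier and spill_mat below 0.05 N and height (world z) of carrier between 0.07 and 0.17 m and angle between carrier's own z axis and vertical below 0.07 rad and horizontal distance between carrier and place_mat below 0.03 m and angle between the y axis of carrier and the y axis of place_mat, either way round below 0.13 rad and contact force between the fingers and carrier above 3 N and linear speed of carrier below 0.02 m/s and angular speed of carrier below 0.12 rad/s); the arm keeps its last pose, push and grip.
It fails at once if a glass is tipped over or comes out of its well (angle between any of glass_a_mid, glass_b_mid, glass_c_mid's own z axis and vertical above 0.4 rad or distance between any of glass_a_mid, glass_b_mid, glass_c_mid and carrier above 0.125 m).
It fails at once if the carrier is tipped by more than 17 degrees (angle between carrier's own z axis and vertical above 0.3 rad).
It fails at once if another thing on the counter is moved by more than 30 mm (distance of any of shaker, snack_bowl, bitters, jigger, stapler from where it was at the start of the episode above 0.03 m).
It also fails if it takes over 72 s, if anything falls off the work surface, if the arm or the gripper's body presses on something with over 40 N, if the wrist force passes 120 N, or if a joint passes its speed limit or range.

ROBOT

A 6-joint arm with a two-finger parallel gripper is mounted at the origin on the work surface. World frame = base frame: x ahead of the robot, y to its left, z up, the work surface at z = 0. Lengths are in m, angles in rad, forces in N, time in s.
With the tool pointing down it reaches from about 0.375 to 0.9 m from the base axis. Payload 3.1 kg.
Tool frame: the origin (TCP) lies on the centre line of the jaws, within the pads' length; the fingertips stand 17 mm ahead of it and the grasp point (between the pads) lies 2 mm behind it (bot.tips_ahead is the distance from the TCP to the fingertips, in m); z points along the fingers, y is the direction in which the jaws open and shut (so a half turn about z gives the same grasp; the last joint's range is limited). The gripper opens to 85 mm and grips with 20 to 120 N. Pads are 22 mm wide; open, the fingers measure 114 mm over their backs; the gripper's body (76 mm by 85 mm) begins 54 mm behind the grasp point. The pads swing forward as they close: fully open they stand 13 mm farther back than shut.
Start: joints at [1.073, 0.527, 1.433, -0, 1.181, -0.178], TCP at [0.196, 0.593, 0.248] pointing down, gripper open.
Joint ranges: [-3.08, 3.08], [-0.75, 2.2], [0.22, 2.44], [-1.43, 4.57], [0, 2.65], [-2.85, 2.85]. Speed limits (rad/s): [2.79, 2.79, 3.14, 3.14, 3.14, 3.14].

INTERFACE

Orientations are given as a unit quaternion [x, y, z, w].
In Python, from plant import bot gives the robot as it stands.
- The arm moves only by the tool step_arm, never from a script. Its arguments are lists of equal length, an entry for each row: "dp": the shift along the tool's x, y, z in mm, a list of three; "angular": the turn, a rotation vector about the tool's x, y, z in degrees, a list of three. A call has 1 to 5 rows; each row shifts and turns the commanded pose from where the row before left it, along the tool's axes as they then stand; what a row does not reach is not made up. A row lasts 1/10 s, in which the tool goes at most 50 mm and 8.59 degrees, less where a joint would pass 70% of its speed; a pose out of reach is approached as far as the arm can. A call with a gripper value outside its range is refused whole. "fingers" is the opening, from 0 (shut) to 1 (fully open), set as the call begins (left out, the last holds). The fingers move at their own pace and stop on an object; "newtons" is the grip in N (left out, the last holds). Time passes only in rows, so rows that do not move let the fingers close. It gives the time, the measured TCP pose, the force and the opening at its end, in the units of the state.
- bot.sense(): the state, without advancing time (a new reading comes with each control period).
- bot.capture(name): name is "side" or "top"; returns the picture (420x560x3 uint8, blue, green, red); there is no depth.
- bot.get_calibration(name): a dict with "mtx" (3x3 intrinsics, pixels), "xyz" and "orientation" of the camera in the world. Camera axes: x right, y up, looking along -z (the intrinsics and any distortion apply to the point x, -y, -z); pixel columns grow to the right and rows downward; lengths in m; the calibration is good to about 2 mm. A picture is of the moment at which its call begins. get_calibration takes no time and is no camera call.
- bot.sign_off(): hands the job in, once; it reports no verdict.
The state is a dict: "time_s": time; "qpos": joint angles; "qd": joint speeds; "effort": joint torques, N m; "position": TCP position; "tcp_rot": TCP orientation; "ft_force": force on the tool from outside, world axes, zero at the start; "ft_torque": the same for the moment, N m; "grip_width": finger opening in m.
Only numpy, scipy, OpenCV 4.12 (cv2) and the standard library are available. Lean on these libraries where they do the work, as an engineer would, in place of code of your own. Each camera call takes 0.05 s, during which the arm holds its last target. There are 200 camera calls.

## Working session

There is one attempt and no reset: what is moved stays moved. The work goes in short steps, Python scripts to look and compute and a tool call to move; the robot and the scene stay as the last step left them, time stands still between calls to the robot, and variables do not carry over. Pictures are saved under pics/ and viewed, about 8 in all and at most 12, crops included, and the job is handed in when it is done.

Besides the shell and the picture viewer there is one more tool, called as name(argument=value, ...) on one line, values as JSON. step_arm: Moves the arm, as the interface text tells. Its arguments: {"type":"object","properties":{"dp":{"type":"array"},"angular":{"type":"array"},"fingers":{"type":"number"},"newtons":{"type":"number"}},"required":["dp","angular"]}

```bash
ls; mkdir -p pics
python3 - <<'E'
from plant import bot
import cv2
for n in("top","side"):
    cv2.imwrite(f"pics/{n}0.png",bot.capture(n)); c=bot.get_calibration(n); print(n,c)
print(bot.sense())
E
```

```text
pics
top {'mtx': array([[469.09099186,   0.        , 279.59448306],
       [  0.        , 469.09099186, 206.69565383],
       [  0.        ,   0.        ,   1.        ]]), 'xyz': array([0.4016786 , 0.00993478, 1.27297908]), 'orientation': array([-0.05603207,  0.04589455,  0.71183338, -0.69860385])}
side {'mtx': array([[397.60476335,   0.        , 282.98429966],
       [  0.        , 397.60476335, 207.79115732],
       [  0.        ,   0.        ,   1.        ]]), 'xyz': array([ 0.10584654, -0.44140449,  0.79555536]), 'orientation': array([ 0.34137631, -0.1447    , -0.35176229,  0.85952744])}
{'time_s': 0.1, 'qpos': array([ 1.07348485e+00,  5.28368445e-01,  1.43375038e+00, -2.26431737e-06,
        1.18136763e+00, -1.78507086e-01]), 'qd': array([ 0.00177713, -0.00135329, -0.00264545, -0.00035512, -0.00066389,
        0.00166293]), 'effort': array([-1.16526833e-03, -4.43307030e+01, -1.78586876e+01, -3.11346557e-04,
        3.99330806e-03, -2.75131572e-05]), 'position': array([0.19558616, 0.5929889 , 0.24744191]), 'tcp_rot': array([ 1.58727511e-01,  9.87321974e-01, -8.93703631e-04, -3.12925458e-04]), 'ft_force': array([ 0.74096714,  0.35866222, -0.83246309]), 'ft_torque': array([-0.01827004,  0.02990078,  0.01415798]), 'grip_width': 0.08533897463286853}
```

View pics/top0.png

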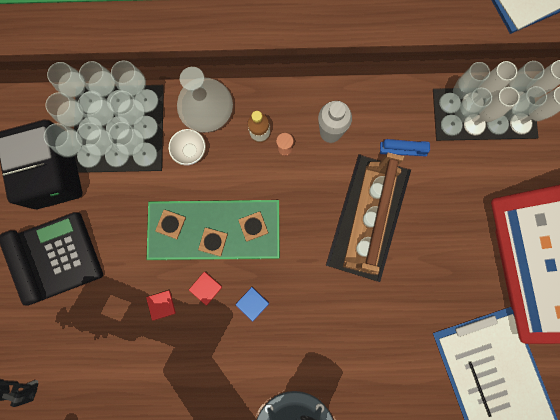

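View pics/side0.png

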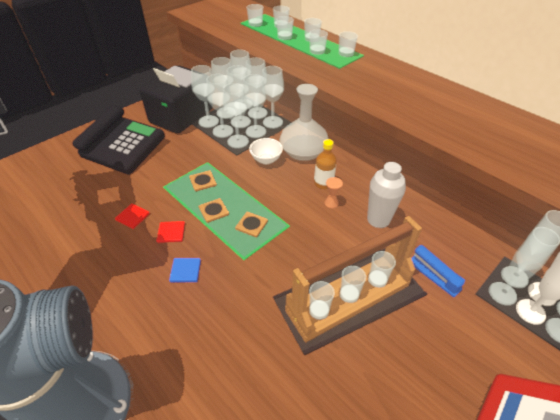

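```bash
cat > h.py <<'E'
from plant import bot
import numpy as np, cv2
from scipy.spatial.transform import Rotation as R
def ray(n,uv):
    c=bot.get_calibration(n); K=c["mtx"]; uv=np.asarray(uv,float).reshape(-1,2)
    d=np.c_[(uv[:,0]-K[0,2])/K[0,0],-(uv[:,1]-K[1,2])/K[1,1],-np.ones(len(uv))]
    return np.array(c["xyz"]),R.from_quat(c["orientation"]).apply(d)
def plane(n,uv,z):
    o,d=ray(n,uv); return o+d*((z-o[2])/d[:,2])[:,None]
def proj(n,P):
    c=bot.get_calibration(n); q=R.from_quat(c["orientation"]).inv().apply(np.atleast_2d(P)-c["xyz"])
    K=c["mtx"]; return np.c_[K[0,2]-K[0,0]*q[:,0]/q[:,2],K[1,2]+K[1,1]*q[:,1]/q[:,2]]
def rect(P):  # centre, long-side dir angle, sizes
    r=cv2.minAreaRect((P[:,:2]*1000).astype(np.float32)); b=cv2.boxPoints(r)
    e=b[1]-b[0]; f=b[2]-b[1]
    if np.linalg.norm(f)>np.linalg.norm(e): e,f=f,e
    return np.round(r[0],1),round(np.degrees(np.arctan2(e[1],e[0])),1),np.round([np.linalg.norm(e),np.linalg.norm(f)],1)
def see(n,img):
    hsv=cv2.cvtColor(img,cv2.COLOR_BGR2HSV)
    g=cv2.inRange(hsv,(60,90,60),(85,255,255))
    cs,_=cv2.findContours(g,cv2.RETR_EXTERNAL,cv2.CHAIN_APPROX_NONE)
    if n=="top": seed=proj(n,[[.45,.22,.005]])
    cs=[c for c in cs if 3000<cv2.contourArea(c)<15000]
    res=[]
    for c in cs:
        m=rect(plane(n,c.reshape(-1,2),.005)); 
        if not 300<m[2][0]<420: continue
        print(n,"mat",m)
        fill=np.zeros_like(g); cv2.drawContours(fill,[c],-1,255,-1)
        fill=cv2.morphologyEx(fill,cv2.MORPH_CLOSE,np.ones((25,25)))
        w=cv2.inRange(hsv,(5,60,80),(28,255,255))&fill
        ks,_=cv2.findContours(w,cv2.RETR_EXTERNAL,cv2.CHAIN_APPROX_NONE)
        for k in ks:
            if cv2.contourArea(k)>150: print(n," coaster",rect(plane(n,k.reshape(-1,2),.015)))
E
python3 - <<'E'
from h import *
for n in("top","side"): see(n,cv2.imread(f"pics/{n}0.png"))
i=cv2.imread("pics/top0.png"); 
a=cv2.resize(i[140:290,310:440],None,fx=3.0,fy=3.0,interpolation=cv2.INTER_CUBIC)
i=cv2.imread("pics/side0.png"); b=cv2.resize(i[210:350,265:435],None,fx=2.4,fy=2.4,interpolation=cv2.INTER_CUBIC)
o=np.zeros((450,800,3),np.uint8); o[:450,:390]=a; o[:336,392:800]=b; cv2.imwrite("pics/c1.png",o)
E
```

```text
top mat (array([527.8, 209.7]), np.float32(89.6), array([357. , 158.4], dtype=float32))
top  coaster (array([493.9, 208.4]), np.float32(73.7), array([65.2, 63.5], dtype=float32))
top  coaster (array([533.4,  99.5]), np.float32(20.1), array([64.4, 63.9], dtype=float32))
top  coaster (array([543.6, 324. ]), np.float32(68.5), array([65.2, 64.4], dtype=float32))
```

View pics/c1.png

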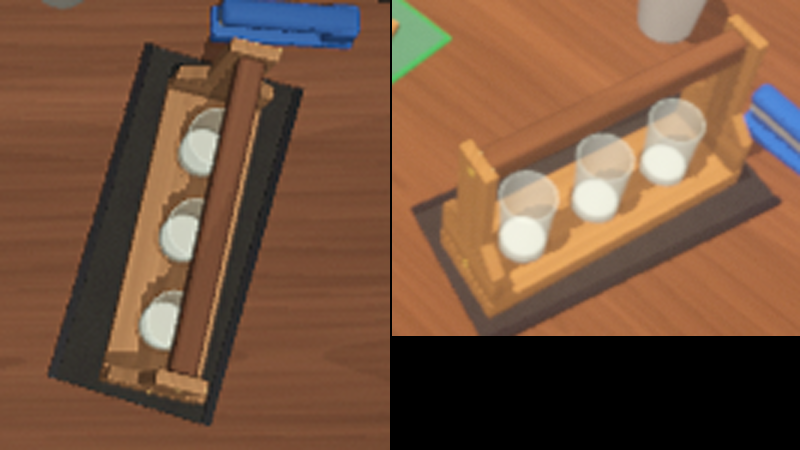

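Run:
```python
from h import *
c=lambda p:np.array(p)/3.0+[310,140]
s=lambda p:(np.array(p)-[392,0])/2.4+[265,210]
F=plane("top",c([[236,61],[263,65]]),.183); N=plane("top",c([[172,373],[197,376]]),.183)
print(F,N); f=F.mean(0);n=N.mean(0); print("ctr",(f+n)/2,np.linalg.norm(f-n),np.degrees(np.arctan2(*(f-n)[[1,0]])), np.linalg.norm(F[0]-F[1]))
S=plane("side",s([[742,40],[490,168]]),.17);print(S,S.mean(0)) # bar centre-ish
# spill mat
print(rect(plane("top",c([[148,44],[301,90],[210,424],[50,376]]),.007)))
# stapler
print(plane("top",c([[213,3],[358,10],[355,46],[211,38]]),.04))
i=cv2.imread("pics/side0.png");h=cv2.cvtColor(i,cv2.COLOR_BGR2HSV);print(h[195,190],h[230,250],h[205,240])
print(proj("side",[[.528,.21,.005]]))
```

```text
[[ 0.66621171 -0.23663105  0.183     ]
 [ 0.66251511 -0.25773112  0.183     ]] [[ 0.42220892 -0.17525876  0.183     ]
 [ 0.41958457 -0.19426008  0.183     ]]
ctr [ 0.54263008 -0.21597025  0.183     ] 0.25134136241664806 -14.3801394428918 0.021421438103721564
[[ 0.68038189 -0.24737154  0.17      ]
 [ 0.42824419 -0.18350148  0.17      ]] [ 0.55431304 -0.21543651  0.17      ]
(array([ 552.7, -216.4]), np.float32(-18.3), array([318. , 147.1], dtype=float32))
[[ 0.75486877 -0.25106898  0.04      ]
 [ 0.74550644 -0.38057138  0.04      ]
 [ 0.71238887 -0.37579933  0.04      ]
 [ 0.72253927 -0.24770717  0.04      ]]
[ 64  79 175] [ 15 147 211] [ 63  76 178]
[[223.08726223 205.05819752]]
```

```bash
cat >> h.py <<'E'
def go(x,y,z,yaw):
    """tool-frame shift (mm) and z turn (deg) from the measured pose to TCP x,y,z (mm) with jaws along yaw"""
    s=bot.sense(); r=R.from_quat(s["tcp_rot"]); p=np.array(s["position"])*1000
    d=r.inv().apply(np.array([x,y,z])-p); Y=r.apply([0,1,0]); cy=np.degrees(np.arctan2(Y[1],Y[0]))
    turn=-((yaw-cy+90)%180-90)
    zt=r.inv().apply([0,0,-1])
    print("t",s["time_s"],"pos",p.round(1),"jaw",cy.round(2),"F",np.round(s["ft_force"],1),"w",round(s["grip_width"]*1000,1),"tips",bot.tips_ahead)
    print("dp",d.round(1),"turnz",round(turn,2),"tilt fix(deg)",np.degrees(np.cross([0,0,1],zt)).round(2))
E
python3 -c "
from h import *
go(543.6,324,247,-21.5)"
```

```text
t 0.1 pos [195.6 593.  247.4] jaw 71.73 F [ 0.7  0.4 -0.8] w 85.3 tips 0.017
dp [-414.8 -146.4    0.6] turnz -86.77 tilt fix(deg) [-0.11 -0.02  0.  ]
```

step_arm(dp=[[-37.7, -13.3, 0], [-37.7, -13.3, 0], [-37.7, -13.3, 0], [-37.7, -13.3, 0], [-37.7, -13.3, 0]], angular=[[0, 0, 0], [0, 0, 0], [0, 0, 0], [0, 0, 0], [0, 0, 0]], fingers=0.92, newtons=25)

```text
time_s: 0.6
position: [0.3548, 0.47, 0.2479]
tcp_rot: [0.159, 0.987, -0.0, -0.0]
ft_force: [0.5, 0.3, 0.0]
grip_width: 0.0789
```

step_arm(dp=[[-37.7, -13.3, 0], [-37.7, -13.3, 0], [-37.7, -13.3, 0], [-37.7, -13.3, 0], [-37.7, -13.3, 0]], angular=[[0, 0, 0], [0, 0, 0], [0, 0, 0], [0, 0, 0], [0, 0, 0]])

```text
time_s: 1.1
position: [0.513, 0.3477, 0.2478]
tcp_rot: [0.159, 0.987, -0.0, -0.0]
ft_force: [1.6, -0.0, -0.7]
grip_width: 0.0789
```

step_arm(dp=[[-37.7, -13.3, 0], [0, 0, 0], [0, 0, 0], [0, 0, 0], [0, 0, 0]], angular=[[0, 0, 0], [0, 0, 8], [0, 0, 8], [0, 0, 8], [0, 0, 8]])

```text
time_s: 1.6
position: [0.5436, 0.3242, 0.2476]
tcp_rot: [0.428, 0.904, -0.001, -0.001]
ft_force: [-0.1, 0.1, 1.5]
grip_width: 0.0786
```

step_arm(dp=[[0, 0, 25], [0, 0, 25], [0, 0, 25], [0, 0, 25], [0, 0, 25]], angular=[[0, 0, 8], [0, 0, 8], [0, 0, 8], [0, 0, 8], [0, 0, 8]])

```text
time_s: 2.1
position: [0.5435, 0.3245, 0.1219]
tcp_rot: [0.711, 0.703, -0.0, -0.0]
ft_force: [0.2, 0.7, -0.7]
grip_width: 0.0787
```

step_arm(dp=[[0, 0, 25], [0, 0, 20], [0, 0, 5], [0, 0, 0]], angular=[[0, 0, 8], [0, 0, 8], [0, 0, 5.2], [0, 0, 0]])

```text
time_s: 2.5
position: [0.5426, 0.3241, 0.0714]
tcp_rot: [0.826, 0.563, -0.002, -0.0]
ft_force: [0.7, 0.3, 1.2]
grip_width: 0.0789
```

```bash
python3 -c "
from h import *
go(543.6,324,26,-21.5)
for n in ('top','side'): cv2.imwrite(f'pics/{n}1.png',bot.capture(n))
"
```

```text
t 2.5 pos [542.6 324.1  71.4] jaw -21.46 F [0.7 0.3 1.2] w 78.9 tips 0.017
dp [ 0.4  1.1 45.4] turnz 0.04 tilt fix(deg) [-0.17  0.15  0.  ]
```

View pics/side1.png

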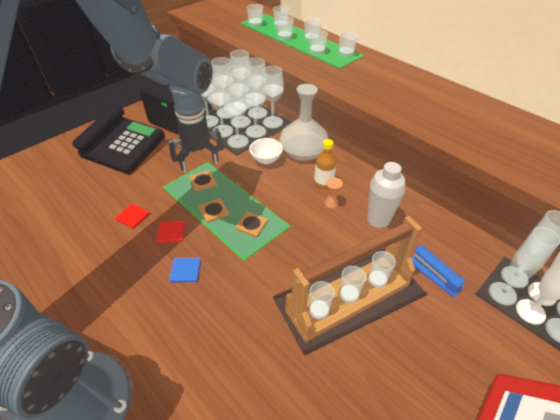

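step_arm(dp=[[0.4, 1.1, 20], [0, 0, 15], [0, 0, 6.4], [0, 0, 0]], angular=[[-0.2, 0.2, 0], [0, 0, 0], [0, 0, 0], [0, 0, 0]])

```text
time_s: 3.0
position: [0.5443, 0.3243, 0.0309]
tcp_rot: [0.826, 0.563, 0.001, 0.0]
ft_force: [0.2, -0.1, -0.3]
grip_width: 0.0786
```

step_arm(dp=[[0, 0, 0], [0, 0, 0], [0, 0, 0], [0, 0, 0], [0, 0, 0]], angular=[[0, 0, 0], [0, 0, 0], [0, 0, 0], [0, 0, 0], [0, 0, 0]], fingers=0.68)

```text
time_s: 3.5
position: [0.5452, 0.3247, 0.0323]
tcp_rot: [0.826, 0.563, 0.003, 0.001]
ft_force: [-0.0, 0.6, 0.0]
grip_width: 0.0583
```

step_arm(dp=[[0, 0, 0], [0, 0, 0], [0, 0, 4], [0, 0, 2.5], [0, 0, 0]], angular=[[0, 0, 0], [0, 0, 0], [0, 0, 0], [0, 0, 0], [0, 0, 0]], fingers=0.92)

```text
time_s: 4.0
position: [0.5446, 0.3244, 0.0247]
tcp_rot: [0.826, 0.563, 0.002, 0.0]
ft_force: [-1.2, -0.4, 0.0]
grip_width: 0.0788
```

step_arm(dp=[[0, 0, 0], [0, 0, 0], [0, 0, 0], [0, 0, 0]], angular=[[0, 0, 0], [0, 0, 0], [0, 0, 0], [0, 0, 0]], fingers=0.68)

```text
time_s: 4.4
position: [0.5449, 0.3246, 0.0258]
tcp_rot: [0.826, 0.563, 0.002, 0.0]
ft_force: [-2.1, -0.7, 4.3]
grip_width: 0.0611
```

```bash
python3 -c "
from h import *
go(543.6,324,26,-21.5)
go(543.6,324,20,-21.5)"
```

```text
t 4.4 pos [544.9 324.6  25.8] jaw -21.46 F [-2.1 -0.7  4.3] w 61.1 tips 0.017
dp [-1.  -1.  -0.2] turnz 0.04 tilt fix(deg) [ 0.19 -0.19  0.  ]
t 4.4 pos [544.9 324.6  25.8] jaw -21.46 F [-2.1 -0.7  4.3] w 61.1 tips 0.017
dp [-1.1 -1.   5.8] turnz 0.04 tilt fix(deg) [ 0.19 -0.19  0.  ]
```

step_arm(dp=[[0, 0, 0], [0, 0, 0], [0, 0, 4], [0, 0, 3.5], [0, 0, 0]], angular=[[0, 0, 0], [0, 0, 0], [0, 0, 0], [0, 0, 0], [0, 0, 0]], fingers=0.92)

```text
time_s: 4.9
position: [0.5446, 0.3244, 0.017]
tcp_rot: [0.826, 0.563, 0.002, 0.0]
ft_force: [0.6, -0.0, -0.6]
grip_width: 0.0786
```

step_arm(dp=[[0, 0, 0], [0, 0, 0], [0, 0, 0], [0, 0, 0]], angular=[[0, 0, 0], [0, 0, 0], [0, 0, 0], [0, 0, 0]], fingers=0.68)

```text
time_s: 5.3
position: [0.5451, 0.3246, 0.0179]
tcp_rot: [0.826, 0.563, 0.002, 0.0]
ft_force: [0.7, 0.2, -0.4]
grip_width: 0.0629
```

```bash
python3 -c "
from h import *
go(528.4,289.7,18,-0.4)
cv2.imwrite('pics/side2.png',cv2.resize(bot.capture('side')[120:260,130:320],None,fx=4,fy=4,interpolation=2))"
```

```text
t 5.3 pos [545.1 324.6  17.9] jaw -21.47 F [ 0.7  0.2 -0.4] w 62.9 tips 0.017
dp [-38.6  -2.8  -0.2] turnz -21.07 tilt fix(deg) [ 0.2 -0.2  0. ]
```

View pics/side2.png

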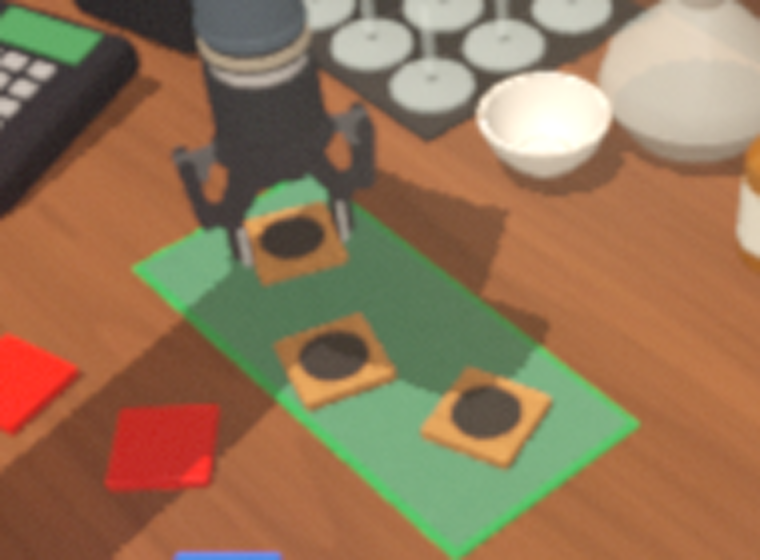

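step_arm(dp=[[0, 0, -1], [-10, -1, 0], [-10, -1, 0], [-10, -0.8, 0], [-8.6, 0, 0]], angular=[[0, 0, 0], [0, 0, 0], [0, 0, 0], [0, 0, 0], [0, 0, 0]])

```text
time_s: 5.85
position: [0.5274, 0.2885, 0.0187]
tcp_rot: [0.827, 0.563, 0.002, 0.0]
ft_force: [-0.0, -0.4, 0.0]
grip_width: 0.0632
```

step_arm(dp=[[0, 0, 0], [0, 0, 0], [0, 0, 0], [0, 0, 0], [0, 0, 0]], angular=[[0, 0, -5.5], [0, 0, -5.5], [0, 0, -5.5], [0, 0, -4.6], [0, 0, 0]])

```text
time_s: 6.35
position: [0.5282, 0.2891, 0.0188]
tcp_rot: [0.71, 0.705, 0.002, 0.001]
ft_force: [1.2, -0.1, 0.4]
grip_width: 0.063
```

```bash
python3 -c "
from h import *
go(528.4,289.7,18,-0.4)"
```

```text
t 6.35 pos [528.2 289.1  18.8] jaw -0.41 F [ 1.2 -0.1  0.4] w 63.0 tips 0.017
dp [0.6 0.2 0.8] turnz -0.01 tilt fix(deg) [ 0.24 -0.11  0.  ]
```

step_arm(dp=[[0, 0, 1], [0, 0, 0], [0, 0, 0], [0, 0, -15], [0, 0, -20]], angular=[[0, 0, 0], [0, 0, 0], [0, 0, 0], [0, 0, 0], [0, 0, 0]], fingers=0.92)

```text
time_s: 6.85
position: [0.5275, 0.2894, 0.0529]
tcp_rot: [0.709, 0.705, 0.001, 0.0]
ft_force: [0.2, 0.7, -0.5]
grip_width: 0.0787
```

step_arm(dp=[[-30, -12, 0], [-30, -12, 0], [-20.9, -9.7, 0], [0, 0, 0], [0, 0, 0]], angular=[[0, 0, 0], [0, 0, 0], [0, 0, 0], [0, 0, 8], [0, 0, 7.9]])

```text
time_s: 7.35
position: [0.4941, 0.2083, 0.0537]
tcp_rot: [0.802, 0.597, 0.003, 0.001]
ft_force: [-0.4, -0.4, 0.0]
grip_width: 0.0783
```

step_arm(dp=[[0, 0, 0], [0, 0, 0]], angular=[[0, 0, 0], [0, 0, 0]])

```text
time_s: 7.55
position: [0.4945, 0.2091, 0.0532]
tcp_rot: [0.799, 0.601, 0.003, 0.001]
ft_force: [-0.0, -0.2, -0.3]
grip_width: 0.0785
```

```bash
python3 -c "
from h import *
go(493.9,208.4,18,-16.3)"
```

```text
t 7.55 pos [494.5 209.1  53.2] jaw -16.1 F [-0.  -0.2 -0.3] w 78.5 tips 0.017
dp [-1.  -0.5 35.2] turnz 0.2 tilt fix(deg) [ 0.28 -0.21  0.  ]
```

step_arm(dp=[[-0.8, -0.5, 15], [0, 0, 15], [0, 0, 5.3], [0, 0, 0]], angular=[[0.25, -0.2, 0.2], [0, 0, 0], [0, 0, 0], [0, 0, 0]])

```text
time_s: 7.95
position: [0.4925, 0.2083, 0.0158]
tcp_rot: [0.801, 0.599, -0.002, -0.001]
ft_force: [0.1, -0.0, -0.3]
grip_width: 0.0782
```

step_arm(dp=[[0, 0, 0], [0, 0, 0], [0, 0, 0], [0, 0, 0], [0, 0, -1]], angular=[[0, 0, 0], [0, 0, 0], [0, 0, 0], [0, 0, 0], [0, 0, 0]], fingers=0.68)

```text
time_s: 8.45
position: [0.4934, 0.2084, 0.0183]
tcp_rot: [0.801, 0.599, -0.0, -0.0]
ft_force: [-0.9, -0.5, -0.7]
grip_width: 0.0632
```

step_arm(dp=[[3, 8, 0], [3, 8, 0], [2.8, 8, 0], [2, 8.2, 0], [0, 0, 0]], angular=[[0, 0, 0], [0, 0, 0], [0, 0, 0], [0, 0, 0], [0, 0, -5.3]])

```text
time_s: 8.95
position: [0.53, 0.2096, 0.0183]
tcp_rot: [0.772, 0.636, 0.001, 0.001]
ft_force: [0.8, -0.3, -0.6]
grip_width: 0.0634
```

step_arm(dp=[[0, 0, 0], [0, 0, 0], [0, 0, 0]], angular=[[0, 0, -5.3], [0, 0, -5.3], [0, 0, 0]])

```text
time_s: 9.25
position: [0.528, 0.2096, 0.0181]
tcp_rot: [0.711, 0.703, -0.0, -0.0]
ft_force: [-1.1, 0.4, -0.1]
grip_width: 0.0636
```

```bash
python3 -c "
from h import *
go(527.8,209.7,18,-0.4)"
```

```text
t 9.25 pos [528.  209.6  18.1] jaw -0.59 F [-1.1  0.4 -0.1] w 63.6 tips 0.017
dp [ 0.1 -0.2  0.1] turnz -0.19 tilt fix(deg) [-0.01  0.01  0.  ]
```

step_arm(dp=[[0, 0, 1], [0, 0, 0], [0, 0, 0], [0, 0, -15], [0, 0, -20]], angular=[[0, 0, 0], [0, 0, 0], [0, 0, 0], [0, 0, 0], [0, 0, 0]], fingers=0.92)

```text
time_s: 9.75
position: [0.5266, 0.2095, 0.0523]
tcp_rot: [0.711, 0.703, -0.001, -0.001]
ft_force: [-0.3, 0.5, 1.1]
grip_width: 0.0789
```

step_arm(dp=[[-30, 2, 0], [-40, 2, 0], [-40, 2.5, 0], [0, 0, 0], [0, 0, 0]], angular=[[0, 0, 0], [0, 0, 0], [0, 0, 0], [0, 0, -7], [0, 0, -7]])

```text
time_s: 10.25
position: [0.5334, 0.0979, 0.0534]
tcp_rot: [0.619, 0.785, 0.0, 0.0]
ft_force: [-0.4, -0.2, -0.2]
grip_width: 0.0786
```

step_arm(dp=[[0, 0, 0], [0, 0, 0], [0, 0, 0]], angular=[[0, 0, -6.7], [0, 0, 0], [0, 0, 0]])

```text
time_s: 10.55
position: [0.533, 0.0996, 0.0529]
tcp_rot: [0.574, 0.819, 0.0, 0.0]
ft_force: [-0.6, 0.1, -0.0]
grip_width: 0.0786
```

```bash
python3 -c "
from h import *
go(533.4,99.5,18,20.1)"
```

```text
t 10.55 pos [533.   99.6  52.9] jaw 19.99 F [-0.6  0.1 -0. ] w 78.6 tips 0.017
dp [-0.2  0.3 34.9] turnz -0.11 tilt fix(deg) [ 0.02  0.02 -0.  ]
```

step_arm(dp=[[-0.2, 0.3, 15], [0, 0, 15], [0, 0, 5], [0, 0, 0]], angular=[[0, 0, -0.1], [0, 0, 0], [0, 0, 0], [0, 0, 0]])

```text
time_s: 10.95
position: [0.5326, 0.0996, 0.0167]
tcp_rot: [0.572, 0.82, -0.001, -0.001]
ft_force: [-0.5, 0.2, 0.4]
grip_width: 0.0787
```

step_arm(dp=[[0, 0, 0], [0, 0, 0], [0, 0, 0], [0, 0, 0], [0, 0, -1]], angular=[[0, 0, 0], [0, 0, 0], [0, 0, 0], [0, 0, 0], [0, 0, 0]], fingers=0.68)

```text
time_s: 11.45
position: [0.5332, 0.0995, 0.0184]
tcp_rot: [0.572, 0.82, -0.0, -0.0]
ft_force: [-0.3, -0.5, -0.2]
grip_width: 0.0633
```

step_arm(dp=[[8, 1, 0], [8, 1.2, 0], [8, 1.2, 0], [6.5, 1.1, 0], [0, 0, 0]], angular=[[0, 0, 0], [0, 0, 0], [0, 0, 0], [0, 0, 0], [0, 0, 5.4]])

```text
time_s: 11.95
position: [0.5261, 0.131, 0.018]
tcp_rot: [0.61, 0.792, -0.0, -0.0]
ft_force: [0.4, -0.6, -0.7]
grip_width: 0.0633
```

step_arm(dp=[[0, 0, 0], [0, 0, 0], [0, 0, 0], [0, 0, 0], [0, 0, 0]], angular=[[0, 0, 5], [0, 0, 5], [0, 0, 5], [0, 0, 0], [0, 0, 0]])

```text
time_s: 12.45
position: [0.5266, 0.13, 0.0181]
tcp_rot: [0.707, 0.707, -0.0, -0.0]
ft_force: [0.2, 0.5, -0.1]
grip_width: 0.0631
```

```bash
python3 -c "
from h import *
go(527.2,129.7,18,-0.4)"
```

```text
t 12.45 pos [526.6 130.   18.1] jaw -0.03 F [ 0.2  0.5 -0.1] w 63.1 tips 0.017
dp [-0.3  0.6  0.1] turnz 0.37 tilt fix(deg) [-0.05  0.01  0.  ]
```

step_arm(dp=[[0, 0, 1], [0, 0, 0], [0, 0, 0], [0, 0, -15], [0, 0, -25]], angular=[[0, 0, 0], [0, 0, 0], [0, 0, 0], [0, 0, 0], [0, 0, 0]], fingers=0.92)

```text
time_s: 12.95
position: [0.5257, 0.1295, 0.057]
tcp_rot: [0.708, 0.706, -0.002, -0.001]
ft_force: [-0.1, 0.1, 0.6]
grip_width: 0.0785
```

step_arm(dp=[[0, 0, -42], [0, 0, -42], [0, 0, -42], [0, 0, -42], [0, 0, -42]], angular=[[0, 0, -7.5], [0, 0, -7.5], [0, 0, -7.5], [0, 0, -7.5], [0, 0, -7.5]])

```text
time_s: 13.45
position: [0.5262, 0.1296, 0.2702]
tcp_rot: [0.441, 0.897, 0.0, 0.0]
ft_force: [1.8, 0.1, 0.0]
grip_width: 0.0784
```

step_arm(dp=[[0, 0, 0], [0, 0, 0], [0, 0, 0], [0, 0, 0], [0, 0, 0]], angular=[[0, 0, -7.5], [0, 0, -7.5], [0, 0, -7.5], [0, 0, -7.5], [0, 0, -7.5]])

```text
time_s: 13.95
position: [0.5264, 0.1296, 0.2683]
tcp_rot: [0.129, 0.992, -0.0, 0.0]
ft_force: [1.1, 0.1, 0.1]
grip_width: 0.0786
```

```bash
python3 -c "
from h import *
go(548,-216,270,75.5)
i=bot.capture('top'); see('top',i); j=bot.capture('side')
cv2.imwrite('pics/top3.png',i); cv2.imwrite('pics/side3.png',j)"
```

```text
t 13.95 pos [526.4 129.6 268.3] jaw 75.15 F [1.1 0.1 0.1] w 78.6 tips 0.017
dp [-109.5 -328.5   -1.6] turnz -0.35 tilt fix(deg) [-0.    0.01  0.  ]
```

View pics/top3.png

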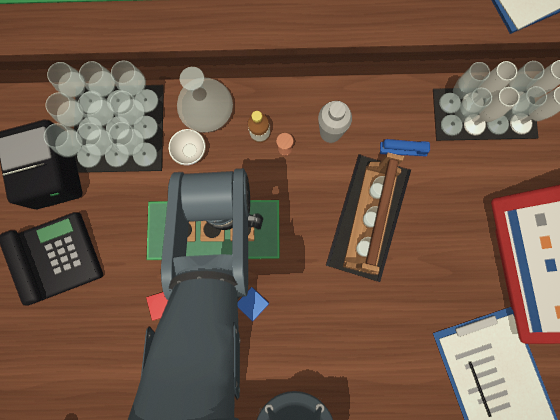

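step_arm(dp=[[-12.2, -36.5, 0], [-12.2, -36.5, 0], [-12.2, -36.5, 0], [-12.2, -36.5, 0], [-12.2, -36.5, 0]], angular=[[0, 0, -0.3], [0, 0, 0], [0, 0, 0], [0, 0, 0], [0, 0, 0]], fingers=0.7)

```text
time_s: 14.55
position: [0.5385, -0.0638, 0.2679]
tcp_rot: [0.131, 0.991, -0.0, -0.0]
ft_force: [0.1, -0.3, 0.9]
grip_width: 0.0601
```

step_arm(dp=[[-12.2, -36.5, 0], [-12.2, -36.5, 0], [-12.2, -36.5, 0], [-12.2, -36.5, 0], [0, 0, 0]], angular=[[0, 0, 0], [0, 0, 0], [0, 0, 0], [0, 0, 0], [0, 0, 0]])

```text
time_s: 15.05
position: [0.549, -0.2212, 0.2679]
tcp_rot: [0.133, 0.991, -0.002, 0.001]
ft_force: [0.5, 1.1, -0.3]
grip_width: 0.0603
```

```bash
python3 -c "
from h import *
go(548,-216,270,75.5)
i=bot.capture('top'); see('top',i); j=bot.capture('side')
cv2.imwrite('pics/top4.png',i); cv2.imwrite('pics/side4.png',j)
o=np.zeros((600,800,3),np.uint8);a=cv2.resize(i[190:270,135:295],None,fx=2.5,fy=2.5,interpolation=2);o[:200,:400]=a
b=cv2.resize(j[150:350,250:450],None,fx=3,fy=3,interpolation=2);o[:600,200:800]=np.where(np.arange(600)[:,None,None]<0,0,b); o[:200,:200]=a[:,50:250]; o[200:400,:200]=a[:,200:400]
cv2.imwrite('pics/c4.png',o)"
```

```text
t 15.05 pos [ 549.  -221.2  267.9] jaw 74.68 F [ 0.5  1.1 -0.3] w 60.3 tips 0.017
dp [ 2.4  4.7 -2.1] turnz -0.82 tilt fix(deg) [-0.17  0.15  0.  ]
top mat (array([527.8, 209.7]), np.float32(89.6), array([357. , 158.4], dtype=float32))
top  coaster (array([527.3, 209.2]), np.float32(86.8), array([64.5, 62.3], dtype=float32))
top  coaster (array([527.7, 287.5]), np.float32(88.9), array([65. , 62.3], dtype=float32))
top  coaster (array([527.2, 130.2]), np.float32(-0.5), array([62.4, 62.3], dtype=float32))
```

View pics/c4.png

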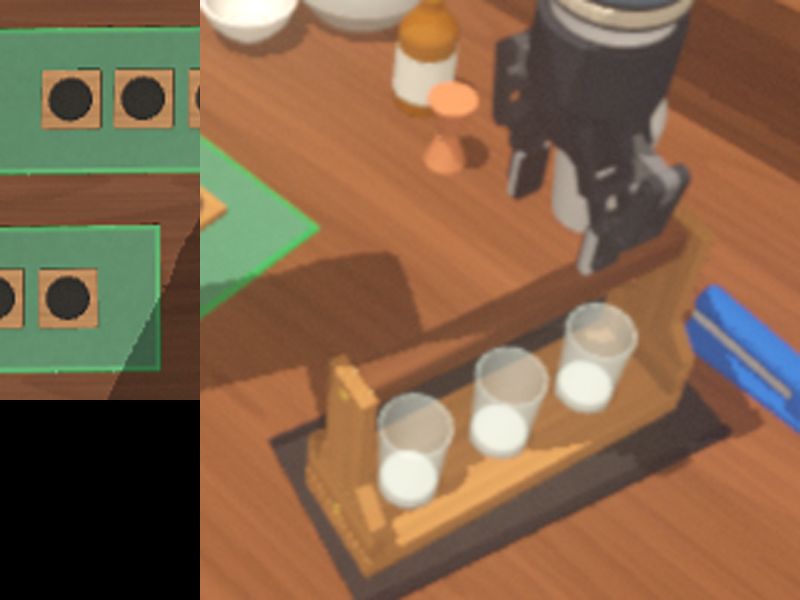

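Run:
```python
from h import *
c=lambda p:np.array(p)/3.0+[310,140]
s=lambda p:(np.array(p)-[392,0])/2.4+[265,210]
print(plane("top",c([[258,43],[181,402]]),.183),plane("top",c([[258,43],[183,399]]),.183).mean(0))
print(plane("top",c([[198,153],[180,238],[160,324]]),.022),'\n',plane("side",s([[664,164],[596,200],[523,239]]),.022))
```

```text
[[ 0.6804493  -0.25474333  0.183     ]
 [ 0.40008976 -0.18114132  0.183     ]] [ 0.54139076 -0.21875618  0.183     ]
[[ 0.62122464 -0.23466903  0.022     ]
 [ 0.54460813 -0.21504079  0.022     ]
 [ 0.46843456 -0.19394125  0.022     ]] 
 [[ 0.62716243 -0.23621878  0.022     ]
 [ 0.54938886 -0.21538305  0.022     ]
 [ 0.47074596 -0.19462005  0.022     ]]
```

step_arm(dp=[[6, 5, 0], [0, 0, 0], [0, 0, 0]], angular=[[-0.1, 0.1, -0.6], [0, 0, 0], [0, 0, 0]])

```text
time_s: 15.45
position: [0.5438, -0.208, 0.2674]
tcp_rot: [0.123, 0.992, 0.001, -0.001]
ft_force: [-0.1, -1.3, 0.0]
grip_width: 0.0597
```

```bash
python3 -c "
from h import *
go(545,-215.5,174,75.3)"
```

```text
t 15.45 pos [ 543.8 -208.   267.4] jaw 75.83 F [-0.1 -1.3  0. ] w 59.7 tips 0.017
dp [-3.2 -7.1 93.4] turnz 0.53 tilt fix(deg) [ 0.09 -0.15  0.  ]
```

step_arm(dp=[[-2, -5, 20], [0, 0, 20], [0, 0, 15], [0, 0, 0], [0, 0, 0]], angular=[[0, 0, 0.3], [0, 0, 0], [0, 0, 0], [0, 0, 0], [0, 0, 0]])

```text
time_s: 15.95
position: [0.5449, -0.2144, 0.2124]
tcp_rot: [0.126, 0.992, 0.001, -0.001]
ft_force: [-0.4, 0.8, -0.1]
grip_width: 0.0601
```

```bash
python3 -c "
from h import *
go(545,-215.5,174,75.3)"
```

```text
t 15.95 pos [ 544.9 -214.4  212.4] jaw 75.47 F [-0.4  0.8 -0.1] w 60.1 tips 0.017
dp [-0.5 -1.1 38.4] turnz 0.17 tilt fix(deg) [ 0.08 -0.13  0.  ]
```

step_arm(dp=[[-0.3, -0.8, 15], [0, 0, 14], [0, 0, 9], [0, 0, 0], [0, 0, 0]], angular=[[0.05, -0.1, 0.1], [0, 0, 0], [0, 0, 0], [0, 0, 0], [0, 0, 0]])

```text
time_s: 16.45
position: [0.5452, -0.2159, 0.1749]
tcp_rot: [0.128, 0.992, 0.0, 0.0]
ft_force: [-0.3, 0.1, -0.2]
grip_width: 0.0597
```

step_arm(dp=[[0, 0, 0], [0, 0, 0], [0, 0, 0], [0, 0, 0], [0, 0, 0]], angular=[[0, 0, 0], [0, 0, 0], [0, 0, 0], [0, 0, 0], [0, 0, 0]], fingers=0.32, newtons=45)

```text
time_s: 16.95
position: [0.5447, -0.2157, 0.1743]
tcp_rot: [0.128, 0.992, 0.0, -0.0]
ft_force: [-0.1, -0.4, -0.4]
grip_width: 0.0272
```

step_arm(dp=[[0, 0, 0], [0, 0, 0], [0, 0, 0], [0, 0, 0], [0, 0, 0]], angular=[[0, 0, 0], [0, 0, 0], [0, 0, 0], [0, 0, 0], [0, 0, 0]], fingers=0.1)

```text
time_s: 17.45
position: [0.5448, -0.2153, 0.1743]
tcp_rot: [0.128, 0.992, 0.001, -0.0]
ft_force: [0.9, 3.1, 1.7]
grip_width: 0.0217
```

```bash
python3 -c "
from h import *
go(545,-215.5,174,75.3)"
```

```text
t 17.45 pos [ 544.8 -215.3  174.3] jaw 75.33 F [0.9 3.1 1.7] w 21.7 tips 0.017
dp [-0.2 -0.2  0.3] turnz 0.03 tilt fix(deg) [ 0.07 -0.03  0.  ]
```

Gripped at 21.7 mm. Lifting gently.

step_arm(dp=[[0, 0, -1], [0, 0, -2], [0, 0, -3], [0, 0, -5], [0, 0, -7]], angular=[[0, 0, 0], [0, 0, 0], [0, 0, 0], [0, 0, 0], [0, 0, 0]])

```text
time_s: 17.95
position: [0.5441, -0.2156, 0.1918]
tcp_rot: [0.128, 0.992, 0.001, -0.001]
ft_force: [0.2, -0.1, -8.5]
grip_width: 0.0217
```

step_arm(dp=[[0, 0, -9], [0, 0, -10], [0, 0, -10], [0, 0, -10], [0, 0, -10]], angular=[[0, 0, 0], [0, 0, 0], [0, 0, 0], [0, 0, 0], [0, 0, 0]])

```text
time_s: 18.45
position: [0.5447, -0.2157, 0.2423]
tcp_rot: [0.128, 0.992, 0.0, -0.0]
ft_force: [0.8, -0.8, -7.8]
grip_width: 0.0216
```

step_arm(dp=[[0, 0, -10], [0, 0, -8], [0, 0, -5], [0, 0, -2], [0, 0, 0]], angular=[[0, 0, 0], [0, 0, 0], [0, 0, 0], [0, 0, 0], [0, 0, 0]])

```text
time_s: 18.95
position: [0.5447, -0.2157, 0.2663]
tcp_rot: [0.128, 0.992, 0.0, -0.0]
ft_force: [0.2, -0.3, -8.5]
grip_width: 0.0214
```

step_arm(dp=[[0, 0, 0], [0, 0, 0], [0, 0, 0], [0, 0, 0]], angular=[[0, 0, 0], [0, 0, 0], [0, 0, 0], [0, 0, 0]])

```text
time_s: 19.35
position: [0.5447, -0.2157, 0.2659]
tcp_rot: [0.128, 0.992, 0.0, -0.0]
ft_force: [0.6, -0.3, -8.2]
grip_width: 0.0212
```

```bash
python3 -c "
from h import *
go(527.8,209.7,288,-0.4); s=bot.sense(); print(s['ft_torque'],s['qpos'])
j=bot.capture('side'); i=bot.capture('top')
cv2.imwrite('pics/side5.png',cv2.resize(j[110:350,230:450],None,fx=2.5,fy=2.5,interpolation=2))"
```

```text
t 19.35 pos [ 544.7 -215.7  265.9] jaw 75.33 F [ 0.6 -0.3 -8.2] w 21.2 tips 0.017
dp [124.1 407.3 -21.7] turnz 75.73 tilt fix(deg) [ 0.04 -0.06  0.  ]
[-0.00573915  0.03179425 -0.01893973] [-5.67856567e-01  4.55179471e-01  1.51290095e+00  4.22335870e-04
  1.17478877e+00 -1.88282602e+00]
```

View pics/side5.png

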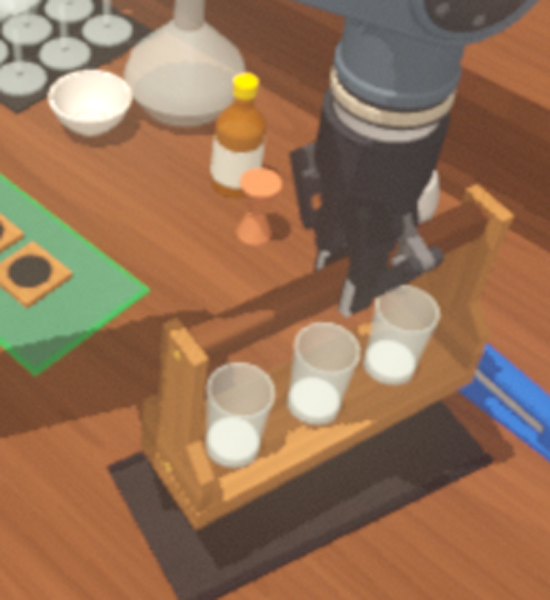

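step_arm(dp=[[0, 0, -1], [0, 0, -2], [0, 0, -2], [0, 0, -2], [0, 0, -2]], angular=[[0, 0, 1], [0, 0, 2.5], [0, 0, 4], [0, 0, 5], [0, 0, 5]])

```text
time_s: 19.95
position: [0.5447, -0.2157, 0.2753]
tcp_rot: [0.279, 0.96, 0.0, -0.0]
ft_force: [0.9, -0.5, -8.5]
grip_width: 0.0215
```

step_arm(dp=[[0, 0, -2], [0, 0, -2], [0, 0, -2], [0, 0, -1], [0, 0, -1]], angular=[[0, 0, 5], [0, 0, 5], [0, 0, 5], [0, 0, 5], [0, 0, 5]])

```text
time_s: 20.45
position: [0.5448, -0.2157, 0.2833]
tcp_rot: [0.48, 0.877, 0.0, -0.0]
ft_force: [-0.1, -0.1, -9.3]
grip_width: 0.0214
```

step_arm(dp=[[0, 0, 0], [0, 0, 0], [0, 0, 0], [0, 0, 0], [0, 0, 0]], angular=[[0, 0, 5], [0, 0, 5], [0, 0, 5], [0, 0, 5], [0, 0, 5.5]])

```text
time_s: 20.95
position: [0.5447, -0.2157, 0.2832]
tcp_rot: [0.662, 0.749, 0.0, -0.0]
ft_force: [0.0, -0.4, -8.1]
grip_width: 0.0215
```

step_arm(dp=[[0, 0, 0], [0, 0, 0], [0, 0, 0], [0, 0, 0], [0, 0, 0]], angular=[[0, 0, 4], [0, 0, 2.5], [0, 0, 1], [0, 0, 0], [0, 0, 0]])

```text
time_s: 21.45
position: [0.5447, -0.2157, 0.2832]
tcp_rot: [0.708, 0.706, 0.0, -0.0]
ft_force: [-0.7, -0.5, -7.9]
grip_width: 0.0213
```

```bash
python3 -c "
from h import *
go(527.8,209.7,283,-0.4); print(bot.sense()['ft_torque'])"
```

```text
t 21.45 pos [ 544.7 -215.7  283.2] jaw -0.14 F [-0.7 -0.5 -7.9] w 21.3 tips 0.017
dp [425.4 -18.    0.5] turnz 0.26 tilt fix(deg) [-0.03 -0.04  0.  ]
[ 0.00923707 -0.00223445  0.03321076]
```

step_arm(dp=[[3, 0, 0], [7, 0, 0], [12, -1, 0], [17, -1, 0], [22, -1, 0]], angular=[[0, 0, 0], [0, 0, 0], [0, 0, 0], [0, 0, 0], [0, 0, 0]])

```text
time_s: 21.95
position: [0.5417, -0.1534, 0.2832]
tcp_rot: [0.708, 0.706, 0.0, -0.0]
ft_force: [0.6, 0.4, -8.2]
grip_width: 0.0213
```

step_arm(dp=[[25, -1, 0], [25, -1, 0], [25, -1, 0], [25, -1, 0], [25, -1, 0]], angular=[[0, 0, 0], [0, 0, 0], [0, 0, 0], [0, 0, 0], [0, 0, 0]])

```text
time_s: 22.45
position: [0.5364, -0.0271, 0.2835]
tcp_rot: [0.708, 0.706, 0.0, -0.001]
ft_force: [0.7, 0.4, -7.9]
grip_width: 0.0214
```

step_arm(dp=[[25, -1, 0], [25, -1, 0], [25, -1, 0], [25, -1, 0], [25, -1, 0]], angular=[[0, 0, 0], [0, 0, 0], [0, 0, 0], [0, 0, 0], [0, 0, 0]])

```text
time_s: 22.95
position: [0.5315, 0.0978, 0.2836]
tcp_rot: [0.708, 0.706, 0.0, -0.001]
ft_force: [0.1, 0.1, -8.3]
grip_width: 0.0217
```

step_arm(dp=[[25, -1, 0], [25, -1, 0], [22, -1, 0], [18, -1, 0], [14, -1, 0]], angular=[[0, 0, 0], [0, 0, 0], [0, 0, 0], [0, 0, 0], [0, 0, 0]])

```text
time_s: 23.45
position: [0.5265, 0.2018, 0.2835]
tcp_rot: [0.707, 0.707, 0.0, -0.001]
ft_force: [-0.0, -0.7, -7.5]
grip_width: 0.0215
```

step_arm(dp=[[9, 0, 0], [4, 0, 0], [2, 0, 0], [0, 0, 0], [0, 0, 0]], angular=[[0, 0, 0], [0, 0, 0], [0, 0, 0], [0, 0, 0], [0, 0, 0]])

```text
time_s: 23.95
position: [0.5281, 0.2136, 0.2834]
tcp_rot: [0.708, 0.706, -0.0, -0.0]
ft_force: [1.3, 0.4, -8.3]
grip_width: 0.0211
```

```bash
python3 -c "
from h import *
go(527.8,209.7,283,-0.4)
j=bot.capture('side'); i=bot.capture('top')
o=np.zeros((600,800,3),np.uint8);o[:300,:400]=cv2.resize(i,(400,300),interpolation=3);o[300:600,:400]=cv2.resize(i[150:300,110:310],(400,300));o[:,400:]=cv2.resize(j[50:290,150:310],(400,600),interpolation=2)
cv2.imwrite('pics/c6.png',o);cv2.imwrite('pics/side6.png',j)"
```

```text
t 23.95 pos [528.1 213.6 283.4] jaw -0.22 F [ 1.3  0.4 -8.3] w 21.1 tips 0.017
dp [-3.9 -0.3  0.4] turnz 0.18 tilt fix(deg) [-0.03 -0.01  0.  ]
```

View pics/c6.png

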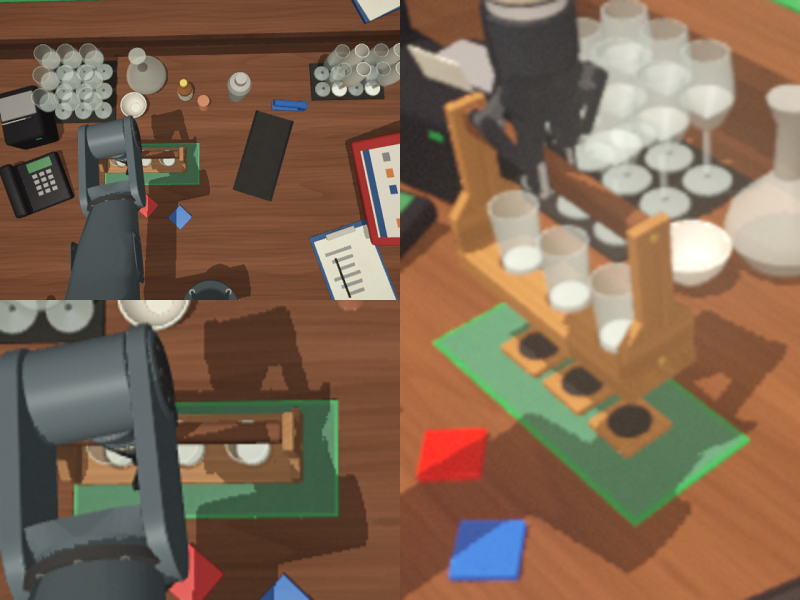

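step_arm(dp=[[-2, 0, 0], [-2, 0, 0], [0, 0, 0], [0, 0, 0], [0, 0, 0]], angular=[[0, 0, 0], [0, 0, 0], [0, 0, 0], [0, 0, 0], [0, 0, 0]])

```text
time_s: 24.55
position: [0.528, 0.2103, 0.2835]
tcp_rot: [0.708, 0.706, 0.0, -0.0]
ft_force: [0.4, 0.1, -8.0]
grip_width: 0.0215
```

```bash
python3 -c "
from h import *
go(527.8,209.7,283,-0.4)
print(plane('top',[[259,215]],.298))
i=bot.capture('top'); j=bot.capture('side')
o=cv2.resize(j[50:240,150:310],None,fx=3,fy=3,interpolation=2)
P=[]
for y in(-.14,.14):
  for x,z in((-.042,0),(.042,0),(-.042,.022),(.042,.022),(-.02,.183),(.02,.183)): P.append([.5278+x,.2097+y,.115+z])
for y in(-.128,.128): P.append([.5278-.011,.2097+y,.115+.157])
for u,v in proj('side',P): cv2.circle(o,(int((u-150+.5)*3),int((v-50+.5)*3)),3,(255,0,255),1)
cv2.imwrite('pics/c7.png',o)"
```

```text
t 24.55 pos [528.  210.3 283.5] jaw -0.17 F [ 0.4  0.1 -8. ] w 21.5 tips 0.017
dp [-0.6 -0.2  0.5] turnz 0.23 tilt fix(deg) [-0.02 -0.05  0.  ]
[[0.52673008 0.06617886 0.298     ]]
```

View pics/c7.png

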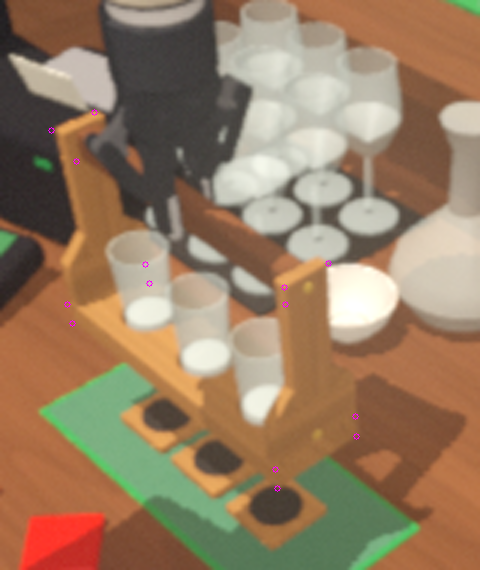

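```bash
python3 -c "
from h import *
s=bot.sense(); print(s['qd'].round(3),s['ft_force'].round(1),s['grip_width']); print(bot.sign_off())"
```

```text
[ 0.001 -0.001  0.002 -0.002 -0.     0.001] [-0.   0.6 -8.3] 0.021469419539928467
the job is handed in; nothing more can be done
None
```

I straightened the three coasters into a row along the middle of the mat. Then I lifted the carrier by its handle at 45 N, turned it in line, and handed in at about 24.6 s with the arm holding it over the mat. The sign-off reports no verdict.

- **Coasters:** Measured from the top camera before the lift, they lay within about 1 mm of the mat's centre line. Spacings were 79 and 78 mm, and they were square to within about 3°. I did not measure them again after the carrier came over, because the arm and carrier hide most of the mat from the top camera. The side view shows them still in a row.
- **Carrier:** The arm stood still at handover, gripping the handle at 21.5 mm and carrying a steady load of about 8 N. By dead reckoning the underside is about 115 mm above the counter, about 100 mm above the coasters. The hand is within 1 mm of the mat's centre.
- **Disagreements:** In the side view, the predicted carrier corners sat a few mm off the visible ones. From the top view, the end panel was about 4 mm off before a final 4 mm shift. I read this as at most about 5 mm of position error and a tilt under about 0.03 rad.
- **Glasses and other objects:** All three glasses stood in their wells in the last picture, and the arm made no contact with the other things on the counter.
- **First coaster:** The first two closings were too high and missed it. The second left the fingertips touching its top edge with about 4 N, and the third, lower try gripped it.

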